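# Zero the bench spring gauge and hold its post at the second stop

### The arm

A 6-joint arm with a two-finger parallel gripper is mounted at the origin on a cart in front of the work surface, level with it; the furniture and walls round the work are solid. World frame = base frame: x ahead of the robot, y to its left, z up, the work surface at z = 0. Lengths are in m, angles in rad, forces in N, time in s.
With the tool pointing down it reaches from about 0.325 to 0.75 m from the base axis. Payload 7.6 kg.
Tool frame: the origin (TCP) lies on the centre line of the jaws, within the pads' length; the fingertips stand 25 mm ahead of it and the grasp point (between the pads) lies 6 mm ahead of it; z points along the fingers, y is the line along which they close (so a half turn about z gives the same grasp; the last joint's range is limited). The gripper opens to 85 mm and grips with 20 to 120 N. Pads are 22 mm wide; open, the fingers measure 114 mm over their backs; the gripper's body (76 mm by 85 mm) begins 54 mm behind the grasp point. The pads swing forward as they close: fully open they stand 13 mm farther back than shut.
Start: joints at [-1.294, 0.052, 1.401, -0, 1.689, -0.07], TCP at [0.178, -0.494, 0.219] pointing down, gripper open.
Joint ranges: [-2.9, 2.9], [-0.91, 2.17], [0.12, 2.37], [-1.06, 4.2], [0.26, 2.73], [-2.93, 2.93]. Speed limits (rad/s): [2.57, 2.57, 3.01, 3.14, 3.14, 3.14].

### API

Orientations are given as a unit quaternion [w, x, y, z].
In Python, from station import bot gives the robot as it stands.
- The arm moves only by the tool jog_arm, never from a script. Its argument "motion" is a list of rows, each a list of 7 numbers: the shift along the tool's x, y, z in cm, then the turn, a rotation vector about the tool's x, y, z in degrees, then the opening, from -1 (shut) to 1 (fully open). In form: [[x, y, z, wx, wy, wz, gripper], ...]. A call has 1 to 8 rows; each row is the pose to reach, as a shift and turn from the pose commanded when the call began, along the tool's axes at that moment; what a row does not reach only later rows make up. A row lasts 1/8 s, in which the tool goes at most 62.5 mm and 10.7 degrees, less where a joint would pass 70% of its speed; a pose out of reach is approached as far as the arm can. A call with a gripper value outside its range is refused whole. The fingers move at their own pace and stop on an object; the grip force is fixed at half the most. Time passes only in rows, so rows that repeat a pose let the fingers close. It gives the time, the measured TCP pose, the force, the opening and the grip force at its end, in the units of the state.
- bot.get_obs(): the state, without advancing time (a new reading comes with each control period).
- bot.camera(name): name is "side" or "top" or "wrist"; returns (picture, depth): 400x640x3 uint8, red, green, blue; 400x640 float32, m along the optical axis (not along the pixel's ray), 0 where there is no reading.
- bot.calibration(name): a dict with "camera_matrix" (3x3 intrinsics, pixels), "extrinsics" (4x4, takes a point from world to camera coordinates); the wrist camera has in their place "hand_eye" (4x4, takes a point from camera to tool coordinates, whose origin is the TCP and whose axes are the flange's). Camera axes: x right, y down, z forward; pixel columns grow to the right and rows downward; lengths in m; the calibration is good to about 2 mm. A picture is of the moment at which its call begins: read the wrist's pose just before it. calibration takes no time and is no camera call.
- bot.close_job(): hands the job in; it is judged then, once.
Trained networks look in the newest picture that a camera, given by its name, has taken for a name from the list of things; names that differ only in an ending like _2 or _b are one class to them, and where a whole thing is asked for, a point or a joint stands for the part that bears it (a point fixed in the world has none). Each returns a list of dicts, best first, with "conf" (0 to 1); they miss things now and then, are a little off and sometimes report something else, mostly with a low value. They report only what shows in the picture. A call takes as long as a camera call.
- bot.masks_of(camera, target): "region" (400x640 bool, what is visible of it) and "box" ([left, top, right, bottom] in pixels, round what is visible of it).
The state is a dict: "time": time; "q": joint angles; "dq": joint speeds; "effort": joint torques, N m; "tool_pos": TCP position; "ee_rot": TCP orientation; "wrist_force": force on the tool from outside, world axes, zero at the start; "wrist_torque": the same for the moment, N m; "width": opening from 0.0 (shut) to 1.0 (fully open); "grasp_force": force on a finger pad.
Only numpy, scipy, OpenCV 4.12 (cv2) and the standard library are available. Lean on these libraries where they do the work, as an engineer would, in place of code of your own. Each camera call takes 0.05 s, during which the arm holds its last target. There are 200 camera calls.

### The job

Set up the blue bench spring gauge for a reading: first, with its telescopic post still down, turn the black knob of the round dial until its red pointer reads zero at the green mark. Then squeeze the orange release button on the post's grip head and pull the post straight up, past its first stop, all the way to the second stop. Finish while still holding it fully extended there (the program ends holding, do not let go), with the dial still at zero and without disturbing the glue bottle, the paint tin or the tape measure.

Things in the scene. Friction and masses are not known exactly. Their poses are not given: they have to be found in the camera images.
- gauge: Fixed instrument on a blue base plate 104 x 236 x 14 mm. At its y = -70 mm an aluminium sleeve (33 mm wide, collar 37 mm wide, collar top at z = 105 mm) holds the telescopic post; at its y = +70 mm stands a grey round dial (diameter 92 mm, white face at z = 61 mm), zero mark on its -x side. Origin: centre of the underside, on the table; z up.
- dial (a joint): Angle of the dial's knob and red pointer about the vertical axis, rad: 0 = pointer at the green zero mark, positive = pointer turned anticlockwise seen from above. Starts between +0.6 and +1.3, so it must be turned clockwise. Range -0.6 to 2.0. It stays where it is left (friction about 0.03 N m).
- dial_grip (a point): Point on the knob's vertical axis, 24 mm above the dial face, where to grip it. The knob is a black upright bar 44 mm long, 14 mm thick, its top 6 mm above this point and its lower edge 20 mm below it; pinch it across its thickness from above. Its x axis lies along the bar, the pointer pointing to -x.
- pointer_tip (a point): Outer tip of the red pointer, 36 mm from the knob's axis, just above the dial face.
- zero_mark (a point): The green zero mark on the dial face, 36 mm from the knob's axis.
- post (a joint): Travel of the post up out of its sleeve, m: 0 = down (start), latched there (1 mm play) unless the button is squeezed. With the button let out on the way it cannot rise past the first stop, 0.045. Second stop: hard end at 0.095, red ring clear of the collar. Spring and weight pull it down, 6 N at the bottom, 8.5 N at the top; nothing latches at the second stop: let go, it drops to about 0.06.
- grip_head: Black head on the post, 34 (x) by 44 (y) by 42 mm high; origin: centre of its underside, 107 mm above the table when down; axes parallel to the gauge's. Orange button on its -y side, ribbed pad on its +y side. Grip it across y from above, one finger on the button and one on the pad: the squeeze presses the button and the same grip pulls the post up.
- release_button (a joint): How far the orange button is pressed into the grip head, m: 0 = out, 0.006 = fully in; the latch is free from about 0.004. Springy: about 3 N to start, 7 N fully in.
- button_face (a point): Centre of the orange button's outer face: round, diameter 21 mm, 22 mm above the grip head's underside, 7.5 mm proud of the head's -y side when out and 1.5 mm when fully in. Pressing is towards the head's +y.
- glue_bottle: White bottle of wood glue with an orange cap, diameter 62 mm, 167 mm high, standing; origin at the centre of its underside. Leave alone.
- paint_tin: Small round paint tin, diameter 77 mm, 77 mm high, standing; origin at the centre of its underside. Leave alone.
- tape_measure: Yellow tape measure, 36 x 78 x 64 mm, standing; origin at the centre of its underside. Leave alone.

How it is judged:
By the outcome, as a careful person would: the job done as asked, in the order asked, and still so for the second after the job is handed in, while the arm keeps its last pose, push and grip.
It also fails if it takes over 45 s, if anything falls off the work surface, if the arm or the gripper's body presses on something with over 40 N, if the wrist force passes 120 N, or if a joint passes its speed limit or range.

## Working session

There is one attempt and no reset: what is moved stays moved. The work goes in short steps, Python scripts to look and compute and a tool call to move; the robot and the scene stay as the last step left them, time stands still between calls to the robot, and variables do not carry over. Pictures are saved under pics/ and viewed, at most 10 in all, crops included, and the job is handed in when it is done.

Besides the shell and the picture viewer there is one more tool, called after "Emit:" by a JSON object that holds its "op" and its "data", one argument or row to a line. jog_arm: Moves the arm, as the interface text tells. Its arguments: {"type":"object","properties":{"motion":{"type":"array"}},"required":["motion"]}

```bash
mkdir -p pics
cat > h.py <<'E'
import numpy as np, cv2
from station import bot
def pts(cam,region=None):
    img,d=bot.camera(cam); return img,d
def world(cam,d,mask,obs=None):
    c=bot.calibration(cam);K=np.array(c["camera_matrix"])
    v,u=np.nonzero(mask&(d>0)); z=d[v,u]
    p=np.c_[(u-K[0,2])/K[0,0]*z,(v-K[1,2])/K[1,1]*z,z]
    if "extrinsics" in c:
        T=np.linalg.inv(np.array(c["extrinsics"]))
    else:
        from scipy.spatial.transform import Rotation as R
        o=obs; T=np.eye(4);q=o["ee_rot"];T[:3,:3]=R.from_quat([q[1],q[2],q[3],q[0]]).as_matrix();T[:3,3]=o["tool_pos"]
        T=T@np.array(c["hand_eye"])
    return p@T[:3,:3].T+T[:3,3]
E
python3 - <<'E'
from h import *
o=bot.get_obs();print(o)
ims=[]
for c in ["top","side"]:
    im,d=bot.camera(c);ims.append(im)
    for n in ["gauge","grip_head","dial_grip","pointer_tip","release_button","glue_bottle","paint_tin","tape_measure"]:
        for r in bot.masks_of(c,n)[:1]:
            w=world(c,d,r["region"]);
            print(c,n,round(r["conf"],2),r["box"],len(w),np.median(w,0).round(3) if len(w) else '',np.percentile(w,2,0).round(3),np.percentile(w,98,0).round(3))
    cv2.imwrite(f"pics/{c}0.png",im[:,:,::-1])
E
```

```text
{'time': 0.0, 'q': array([-1.29428279e+00,  5.28212536e-02,  1.40172277e+00,  1.08896224e-06,
        1.68863162e+00, -7.03105551e-02]), 'dq': array([ 0.00086149,  0.00062372, -0.00070885,  0.0023826 , -0.0016973 ,
        0.00149476]), 'effort': array([-9.24479937e-04, -3.81668651e+01, -3.60187626e+01, -2.53550415e-04,
        6.14872057e-03,  4.85321777e-06]), 'tool_pos': array([ 0.17838102, -0.49341737,  0.21818156]), 'ee_rot': array([-7.87345448e-04,  9.85001454e-01,  1.72544226e-01, -8.09217071e-05]), 'wrist_force': array([-0.48298577,  0.14990287,  0.56593002]), 'wrist_torque': array([0.02989934, 0.04573805, 0.02393149]), 'grasp_force': 0.0, 'width': 0.9982546531741814}
top gauge 0.96 [210.1, 197.0, 303.0, 261.2] 3261 [0.555 0.153 0.019] [0.479 0.043 0.009] [0.632 0.253 0.15 ]
top grip_head 0.8 [262.0, 225.4, 282.2, 246.6] 273 [0.524 0.085 0.148] [0.507 0.063 0.135] [0.544 0.108 0.152]
top dial_grip 0.66 [222.8, 209.3, 231.6, 228.2] 181 [0.587 0.209 0.082] [0.567 0.197 0.063] [0.607 0.229 0.094]
top pointer_tip 0.51 [220.2, 208.8, 233.6, 224.3] 184 [0.588 0.21  0.084] [0.568 0.
[... 515 characters left out ...]
67 [324.4, 157.1, 341.8, 173.4] 145 [0.588 0.206 0.08 ] [0.565 0.193 0.062] [0.61  0.219 0.095]
side pointer_tip 0.64 [325.0, 157.9, 344.1, 170.9] 145 [0.591 0.206 0.077] [0.569 0.193 0.06 ] [0.61  0.223 0.095]
side release_button 0.52 [300.7, 178.0, 301.9, 180.3] 28 [0.514 0.06  0.133] [0.507 0.054 0.123] [0.522 0.066 0.142]
side glue_bottle 0.87 [378.7, 221.8, 403.1, 279.6] 1095 [ 0.762 -0.179  0.085] [ 0.735 -0.19   0.002] [ 0.792 -0.073  0.156]
side paint_tin 0.66 [356.9, 279.0, 391.1, 323.3] 1182 [ 0.722 -0.31   0.071] [ 0.686 -0.33   0.011] [ 0.757 -0.259  0.078]
side tape_measure 0.93 [283.8, 271.1, 297.2, 312.4] 542 [ 0.519 -0.281  0.052] [ 0.5   -0.301  0.002] [ 0.533 -0.197  0.067]
```

View images.

Run:
```python
import cv2
a=cv2.imread("pics/top0.png")
cv2.imwrite("pics/a.png",cv2.resize(a,None,fx=1.25,fy=1.25))
```

```text
(no output)
```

View pics/a.png

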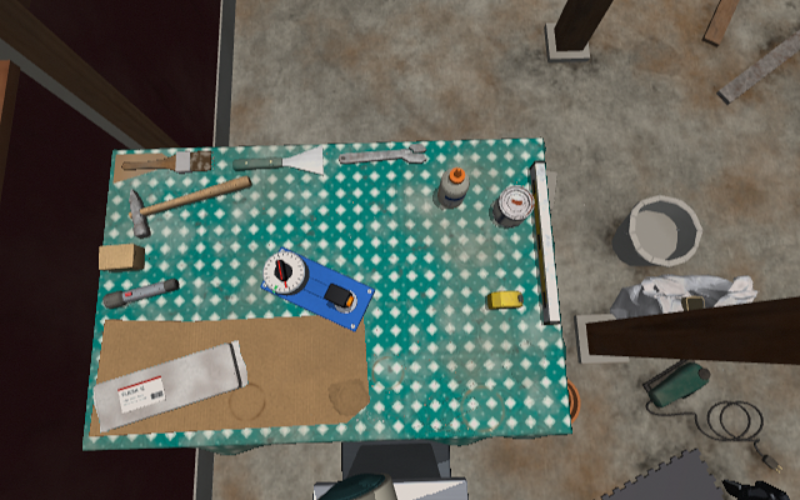

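```bash
cat >> h.py <<'E'
from scipy.spatial.transform import Rotation as R
def jog(target,yawdeg):
    "shift (cm) in tool axes and rotvec (deg) from measured pose to TCP target, tool down, tool x at yaw"
    o=bot.get_obs();q=o["ee_rot"];A=R.from_quat([q[1],q[2],q[3],q[0]])
    B=R.from_euler('z',yawdeg,degrees=True)*R.from_euler('x',180,degrees=True)
    return (A.inv().apply(np.array(target)-o["tool_pos"])*100).round(2),np.degrees((A.inv()*B).as_rotvec()).round(2)
E
python3 - <<'E'
from h import *
print(np.array(bot.calibration("wrist")["hand_eye"]).round(3),bot.calibration("wrist")["camera_matrix"])
print(jog([0.50,0.12,0.33],153.6))
E
```

```text
[[-0.    -0.96  -0.279  0.07 ]
 [ 1.    -0.    -0.001 -0.001]
 [ 0.001 -0.279  0.96  -0.155]
 [ 0.     0.     0.     1.   ]] [[342.7112174    0.         317.67117266]
 [  0.         342.7112174  204.07547008]
 [  0.           0.           1.        ]]
(array([ 51.1 , -46.79, -11.1 ]), array([ 0.0000e+00,  1.0000e-02, -1.3373e+02]))
```

Emit:
{"op": "jog_arm", "data": {
  "motion": [
    [7, -6, -3, 0, 0, -10, 1],
    [14, -12, -6, 0, 0, -20, 1],
    [21, -17, -6, 0, 0, -30, 1],
    [28, -23, -6, 0, 0, -40, 1],
    [35, -29, -6, 0, 0, -50, 1],
    [42, -35, -6, 0, 0, -60, 1],
    [49, -41, -6, 0, 0, -70, 1],
    [57.3, -47.3, -6, 0, 0, -80, 1]
  ]
}}

```text
time: 1.9
tool_pos: [0.4289, -0.0668, 0.2767]
ee_rot: [0.001, 0.641, 0.767, 0.0]
wrist_force: [0.7, -1.6, 0.8]
width: 1.0
grasp_force: 0.0
```

Run:
```python
from h import *
print(jog([0.556,0.147,0.28],153.6))
```

```text
(array([18.79, 16.29, -0.32]), array([ 4.00e-02,  7.00e-02, -5.34e+01]))
```

Emit:
{"op": "jog_arm", "data": {
  "motion": [
    [3, 3, 0, 0, 0, -10, 1],
    [6, 6, 0, 0, 0, -20, 1],
    [10, 9, 0, 0, 0, -30, 1],
    [14, 12, 0, 0, 0, -40, 1],
    [18.8, 16.3, -0.3, 0, 0, -53.4, 1],
    [18.8, 16.3, -0.3, 0, 0, -53.4, 1],
    [18.8, 16.3, -0.3, 0, 0, -53.4, 1]
  ]
}}

```text
time: 2.78
tool_pos: [0.5567, 0.1449, 0.2787]
ee_rot: [-0.0, 0.231, 0.973, -0.0]
wrist_force: [-0.3, -0.1, 0.7]
width: 1.007
grasp_force: 0.0
```

Run:
```python
from h import *
o=bot.get_obs();print(o["tool_pos"].round(4),jog([0.556,0.147,0.28],153.6))
im,d=bot.camera("wrist")
np.savez("w1.npz",im=im,d=d)
for n in ["gauge","grip_head","dial_grip","pointer_tip","zero_mark","release_button"]:
    for r in bot.masks_of("wrist",n)[:1]:
        w=world("wrist",d,r["region"],o)
        print(n,round(r["conf"],2),r["box"],len(w),np.median(w,0).round(3),np.percentile(w,2,0).round(3),np.percentile(w,98,0).round(3))
v=np.full(d.shape,True);c=bot.calibration("wrist")
W=world("wrist",np.where(d>0,d,1),v,o).reshape(400,640,3)
def rect(m,name):
    p=W[m][:,:2]*1000
    (c,s,a)=cv2.minAreaRect(p.astype(np.float32));bx=cv2.boxPoints((c,s,a))
    e=bx[1]-bx[0];f=bx[2]-bx[1];L=e if np.linalg.norm(e)>np.linalg.norm(f) else f
    print(name,len(p),np.round(c,1),np.round(s,1),"long axis deg",np.degrees(np.arctan2(L[1],L[0])).round(1),"z",np.median(W[m][:,2]).round(4))
hsv=cv2.cvtColor(im,cv2.COLOR_RGB2HSV);H,S,V=cv2.split(hsv);z=W[:,:,2];near=(d>0)
rect(near&(abs(z-.014)<.006)&(H>100)&(H<125)&(S>120),"base")
rect(near&(abs(z-.091)<.005)&(abs(W[:,:,0]-.587)<.04)&(abs(W[:,:,1]-.21)<.04),"knob")
rect(near&(abs(z-.149)<.005)&(V<90)&(abs(W[:,:,0]-.525)<.05)&(abs(W[:,:,1]-.085)<.05),"head")
rect(near&(abs(z-.061)<.005)&(np.hypot(W[:,:,0]-.587,W[:,:,1]-.21)<.052),"face")
m=near&(abs(z-.062)<.008)&((H<8)|(H>172))&(S>140)&(np.hypot(W[:,:,0]-.587,W[:,:,1]-.21)<.05);print("red",m.sum(),W[m].mean(0).round(4)); 
m=near&(abs(z-.062)<.008)&(H>45)&(H<85)&(S>100)&(np.hypot(W[:,:,0]-.587,W[:,:,1]-.21)<.045);print("green",m.sum(),W[m].mean(0).round(4))
cv2.imwrite("pics/w1.png",im[:,:,::-1])
```

```text
[0.5567 0.1449 0.2787] (array([ 0.16,  0.16, -0.13]), array([-0.04, -0.04, -0.31]))
gauge 0.76 [216.2, 119.4, 428.1, 210.0] 16763 [0.548 0.153 0.025] [0.478 0.066 0.012] [0.621 0.256 0.149]
grip_head 0.85 [210.8, 162.5, 274.6, 209.0] 2470 [0.523 0.092 0.148] [0.504 0.065 0.116] [0.545 0.114 0.15 ]
dial_grip 0.76 [366.2, 145.1, 408.1, 194.5] 1177 [0.585 0.212 0.081] [0.56  0.198 0.062] [0.606 0.231 0.092]
pointer_tip 0.59 [366.9, 142.2, 406.4, 195.2] 1167 [0.585 0.212 0.083] [0.559 0.198 0.065] [0.606 0.231 0.092]
zero_mark 0.61 [214.3, 118.0, 425.7, 209.2] 16925 [0.548 0.152 0.025] [0.477 0.065 0.012] [0.621 0.256 0.149]
release_button 0.55 [214.5, 162.0, 275.8, 205.2] 2470 [0.522 0.092 0.148] [0.504 0.065 0.116] [0.544 0.114 0.15 ]
base 6437 [556.1 151.8] [234.9 102.2] long axis deg 63.3 z 0.0137
knob 573 [587.1 214.1] [43.6 14. ] long axis deg 11.7 z 0.0908
head 1830 [524.7  89.7] [43.1 32.4] long axis deg 63.7 z 0.1485
face 4230 [586.9 214.1] [90.3 90.5] long axis deg -69.1 z 0.0606
red 34 [0.5592 0.2088 0.0656]
green 29 [0.5551 0.2307 0.0613]
```

View pics/w1.png

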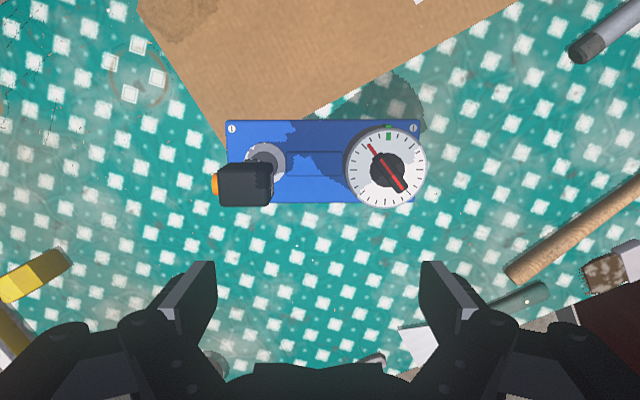

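Run:
```python
from h import *
print(jog([0.587,0.214,0.16],191.7))
```

```text
(array([ 0.45,  7.63, 11.98]), array([ 1.00e-02,  4.00e-02, -3.85e+01]))
```

Emit:
{"op": "jog_arm", "data": {
  "motion": [
    [0.2, 4, 1, 0, 0, -10, 1],
    [0.4, 7.6, 3, 0, 0, -20, 1],
    [0.4, 7.6, 8, 0, 0, -30, 1],
    [0.4, 7.6, 12, 0, 0, -38.5, 1],
    [0.4, 7.6, 12, 0, 0, -38.5, 1],
    [0.4, 7.6, 12, 0, 0, -38.5, 1]
  ]
}}

```text
time: 3.88
tool_pos: [0.5881, 0.2141, 0.1618]
ee_rot: [0.002, -0.101, 0.995, 0.0]
wrist_force: [1.2, -0.9, 0.5]
width: 0.998
grasp_force: 0.0
```

```bash
cat > m.py <<'E'
from h import *
import sys
def dial(C=(.587,.214),save=None):
    o=bot.get_obs()
    im,d=bot.camera("wrist")
    W=world("wrist",np.where(d>0,d,1),np.full(d.shape,True),o).reshape(400,640,3)
    def rect(m,name):
        p=W[m][:,:2]*1000
        if len(p)<20: print(name,len(p));return
        (c,s,a)=cv2.minAreaRect(p.astype(np.float32));bx=cv2.boxPoints((c,s,a))
        e=bx[1]-bx[0];f=bx[2]-bx[1];L=e if np.linalg.norm(e)>np.linalg.norm(f) else f
        print(name,len(p),np.round(c,1),np.round(s,1),"long axis deg",np.degrees(np.arctan2(L[1],L[0])).round(1),"z",np.median(W[m][:,2]).round(4))
    H,S,V=cv2.split(cv2.cvtColor(im,cv2.COLOR_RGB2HSV));z=W[:,:,2];r=np.hypot(W[:,:,0]-C[0],W[:,:,1]-C[1]);n=(d>0)
    rect(n&(abs(z-.091)<.004)&(r<.03),"knob"); rect(n&(abs(z-.061)<.004)&(r<.052),"face")
    for nm,m in (("red",(abs(z-.064)<.009)&((H<8)|(H>172))&(S>140)&(r<.05)),("green",(abs(z-.062)<.008)&(H>45)&(H<85)&(S>100)&(r<.045))):
        m=m&n; print(nm,m.sum(),W[m].mean(0).round(4) if m.any() else "", np.degrees(np.arctan2(*(W[m].mean(0)[:2]-C)[::-1])).round(1) if m.any() else "")
    print(o["tool_pos"].round(4),o["width"],o["wrist_force"].round(1))
    if save: cv2.imwrite(save,im[:,:,::-1])
    return im
E
python3 - <<'E'
from m import *
dial(save="pics/w2.png")
print(jog([0.587,0.214,0.093],191.7))
E
```

```text
knob 1185 [586.9 214.4] [43.1 13.6] long axis deg 11.2 z 0.0907
face 7997 [587.2 214.3] [90.3 90.7] long axis deg -56.0 z 0.0606
red 88 [0.5591 0.2089 0.0659] -169.8
green 65 [0.5544 0.2309 0.0613] 152.6
[0.5881 0.2141 0.1618] 0.9975133744705534 [ 1.2 -0.9  0.5]
(array([0.17, 0.01, 6.95]), array([ 0.02,  0.27, -0.08]))
```

View pics/w2.png

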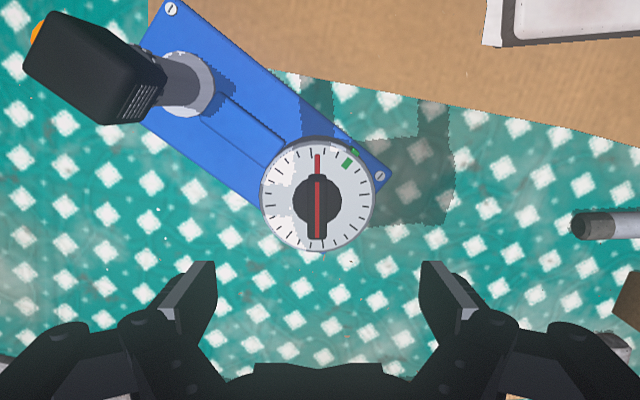

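Emit:
{"op": "jog_arm", "data": {
  "motion": [
    [0.1, 0, 3, 0, 0, 0, 1],
    [0.1, 0, 6.0, 0, 0, 0, 1],
    [0.1, 0, 6.9, 0, 0, 0, 1],
    [0.1, 0, 6.9, 0, 0, 0, -1],
    [0.1, 0, 6.9, 0, 0, 0, -1],
    [0.1, 0, 6.9, 0, 0, 0, -1],
    [0.1, 0, 6.9, 0, 0, 0, -1],
    [0.1, 0, 6.9, 0, 0, 0, -1]
  ]
}}

```text
time: 4.92
tool_pos: [0.5863, 0.2139, 0.0905]
ee_rot: [0.0, -0.103, 0.995, -0.0]
wrist_force: [0.9, 0.3, 0.8]
width: -0.002
grasp_force: 0.0
```

Run:
```python
from m import *
im=dial(save="pics/w3.png")
print(bot.get_obs()["grasp_force"])
im,d=bot.camera("side")
cv2.imwrite("pics/s3.png",cv2.resize(im[130:230,250:400,::-1],None,fx=5,fy=5))
```

```text
knob 959 [574.6 211.8] [18.5 13.9] long axis deg 12.3 z 0.0907
face 11940 [582.8 213.5] [81.9 91.4] long axis deg -77.4 z 0.0606
red 153 [0.5592 0.2088 0.0658] -169.5
green 124 [0.5543 0.2308 0.0612] 152.8
[0.5863 0.2139 0.0905] -0.0015830128159474114 [0.9 0.3 0.8]
0.0
```

View pics/w3.png

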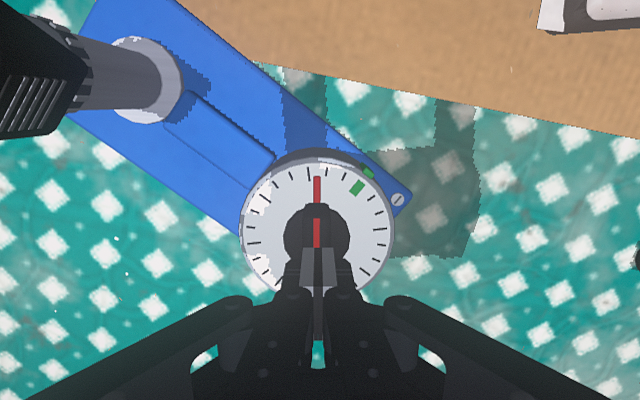

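View pics/s3.png

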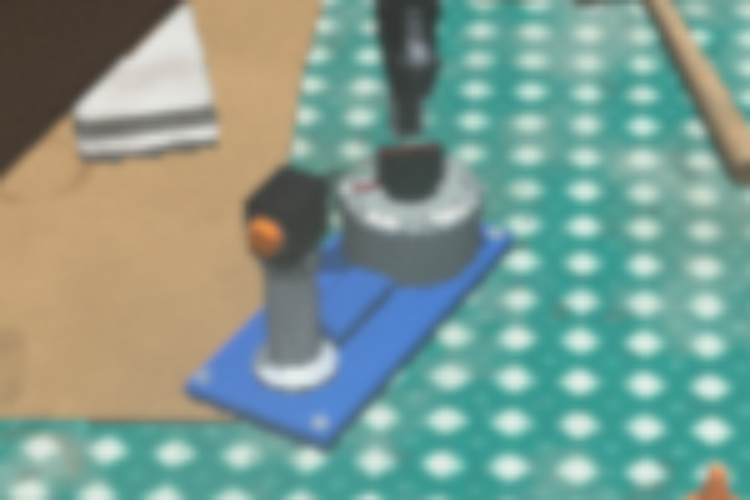

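Run:
```python
from m import *
im,d=bot.camera("side")
w=world("side",d,np.ones_like(d,bool)); v,u=np.nonzero(d>0)
m=(np.hypot(w[:,0]-.587,w[:,1]-.214)<.03)&(w[:,2]>.08)&(w[:,2]<.2)
print(np.histogram(w[m,2],bins=np.arange(.08,.2,.005)))
t=m&(w[:,2]>.095);print(w[t][np.argsort(w[t,2])[:12]].round(4))
for s in ["top","side"]:
  c=np.array(bot.calibration(s)["extrinsics"]);print(np.linalg.inv(c)[:3,3].round(3))
o=bot.get_obs();print(o["tool_pos"],o["q"])
im,d=bot.camera("wrist")
w=world("wrist",d,np.ones_like(d,bool),o)
A=R.from_quat(o["ee_rot"][[1,2,3,0]]);t=A.inv().apply(w-o["tool_pos"])
for dd in np.arange(-.06,.03,.006):
  m=(abs(t[:,2]-dd)<.003)&(abs(t[:,1])<.03)&(abs(t[:,0])<.03);print(dd.round(3),m.sum(),np.percentile(t[m],[1,99],axis=0).round(3).tolist() if m.any() else'')
```

```text
(array([19, 23, 29,  4,  3,  4,  8, 10, 10, 11, 10,  6,  0,  2,  2,  3,  1,
        1,  8, 11, 10,  6,  6]), array([0.08 , 0.085, 0.09 , 0.095, 0.1  , 0.105, 0.11 , 0.115, 0.12 ,
       0.125, 0.13 , 0.135, 0.14 , 0.145, 0.15 , 0.155, 0.16 , 0.165,
       0.17 , 0.175, 0.18 , 0.185, 0.19 , 0.195]))
[[0.5849 0.2111 0.0951]
 [0.5853 0.2046 0.0958]
 [0.5945 0.2093 0.0967]
 [0.5698 0.2018 0.0972]
 [0.5944 0.2105 0.1035]
 [0.5913 0.2097 0.1039]
 [0.582  0.2079 0.1048]
 [0.5885 0.206  0.1064]
 [0.5855 0.2044 0.1073]
 [0.5793 0.2036 0.1077]
 [0.579  0.2072 0.109 ]
 [0.5757 0.2101 0.1106]]
[ 0.425 -0.035  1.027]
[ 0.682 -1.016  0.952]
[0.58624466 0.21385657 0.09030671] [ 2.90661531e-01  4.00858280e-01  1.25571263e+00 -7.99470049e-05
  1.48506956e+00 -1.48554250e+00]
-0.06 2296 [[-0.009, -0.029, -0.063], [0.014, 0.028, -0.057]]
-0.054 637 [[0.007, -0.02, -0.057], [0.014, 0.022, -0.051]]
-0.048 877 [[-0.01, -0.006, -0.051], [0.012, 0.008, -0.045]]
-0.042 459 [[0.007, -0.012, -0.045], [0.012, 0.014, -0.039]]
-0.036 481 [[0.007, -0.012, -0.039], [0.012, 0.014, -0.033]]
-0.03 462 [[0.007, -0.012, -0.033], [0.012, 0.014, -0.027]]
-0.024 374 [[0.007, -0.012, -0.027], [0.012, 0.014, -0.021]]
-0.018 197 [[0.007, -0.011, -0.021], [0.012, 0.013, -0.016]]
-0.012 0 
-0.006 0 
-0.0 944 [[0.004, -0.006, -0.002], [0.021, 0.007, 0.003]]
0.006 104 [[0.005, -0.006, 0.003], [0.021, 0.007, 0.009]]
0.012 90 [[0.018, -0.006, 0.009], [0.021, 0.007, 0.015]]
0.018 81 [[0.018, -0.007, 0.015], [0.021, 0.007, 0.021]]
0.024 1577 [[-0.012, -0.018, 0.022], [0.029, 0.018, 0.026]]
```

Emit:
{"op": "jog_arm", "data": {
  "motion": [
    [0, 0, 0, 0, 0, 0, 1],
    [0, 0, 0, 0, 0, 0, 1],
    [0, 0, 0, 0, 0, 0, 1],
    [0, 0, 0, 0, 0, 0, 1],
    [0, 0, 0, 0, 0, 0, 1],
    [-0.1, 0, 2, 0, 0, 0, 1],
    [-0.1, 0, 3.6, 0, 0, 0, 1],
    [-0.1, 0, 3.6, 0, 0, 0, 1]
  ]
}}

```text
time: 6.12
tool_pos: [0.5857, 0.2136, 0.0512]
ee_rot: [-0.003, -0.103, 0.995, -0.001]
wrist_force: [-0.5, -0.6, 0.6]
width: 1.002
grasp_force: 0.0
```

Emit:
{"op": "jog_arm", "data": {
  "motion": [
    [0, 0, 0, 0, 0, 0, -1],
    [0, 0, 0, 0, 0, 0, -1],
    [0, 0, 0, 0, 0, 0, -1],
    [0, 0, 0, 0, 0, 0, -1],
    [0, 0, 0, 0, 0, 0, -1],
    [0, 0, 0, 0, 0, 0, -1]
  ]
}}

```text
time: 6.88
tool_pos: [0.5879, 0.2135, 0.0555]
ee_rot: [0.001, -0.102, 0.995, -0.0]
wrist_force: [-0.9, -3.8, 6.0]
width: 0.152
grasp_force: 59.7
```

Emit:
{"op": "jog_arm", "data": {
  "motion": [
    [0, 0, 0, 0, 0, 7, -1],
    [0, 0, 0, 0, 0, 14, -1],
    [0, 0, 0, 0, 0, 21, -1],
    [0, 0, 0, 0, 0, 28, -1],
    [0, 0, 0, 0, 0, 34, -1],
    [0, 0, 0, 0, 0, 38.2, -1],
    [0, 0, 0, 0, 0, 38.2, -1],
    [0, 0, 0, 0, 0, 38.2, -1]
  ]
}}

```text
time: 7.88
tool_pos: [0.588, 0.2136, 0.0555]
ee_rot: [0.001, 0.229, 0.973, 0.0]
wrist_force: [-0.4, -3.2, 5.7]
width: 0.147
grasp_force: 59.7
```

Run:
```python
from m import *
dial()
print(bot.get_obs()["ee_rot"],R.from_quat(bot.get_obs()["ee_rot"][[1,2,3,0]]).as_matrix()[:,0])
```

```text
knob 4010 [586.9 214.6] [37.8 38.5] long axis deg -71.0 z 0.0908
face 14881 [585.  214.3] [87.  90.8] long axis deg -83.6 z 0.0605
red 257 [0.5616 0.2273 0.0658] 152.3
green 130 [0.553  0.2315 0.0611] 152.8
[0.588  0.2136 0.0555] 0.14684462204192347 [-0.4 -3.2  5.7]
[1.05226913e-03 2.28832439e-01 9.73465254e-01 7.74680735e-05] [-0.89526922  0.44552102 -0.00201324]
```

Emit:
{"op": "jog_arm", "data": {
  "motion": [
    [0, 0, 0, 0, 0, 0, 1],
    [0, 0, 0, 0, 0, 0, 1],
    [0, 0, 0, 0, 0, 0, 1],
    [0, 0, 0, 0, 0, 0, 1],
    [0, 0, -4, 0, 0, 0, 1],
    [0, 0, -10, 0, 0, 0, 1],
    [0, 0, -15, 0, 0, 0, 1],
    [0, 0, -16, 0, 0, 0, 1]
  ]
}}

```text
time: 8.93
tool_pos: [0.5886, 0.2146, 0.2194]
ee_rot: [0.003, 0.229, 0.974, 0.002]
wrist_force: [1.1, 0.5, -0.2]
width: 0.999
grasp_force: 0.0
```

Emit:
{"op": "jog_arm", "data": {
  "motion": [
    [0, 0, 0, 0, 0, 0, 1],
    [0, 3, 0, 0, 0, 0, 1],
    [0, 6, 0, 0, 0, 0, 1],
    [0, 9, 0, 0, 0, 0, 1],
    [0, 9, 0, 0, 0, 0, 1],
    [0, 9, 0, 0, 0, 0, 1]
  ]
}}

```text
time: 9.68
tool_pos: [0.6268, 0.294, 0.2123]
ee_rot: [-0.001, 0.229, 0.973, -0.001]
wrist_force: [0.4, 0.3, -0.8]
width: 0.998
grasp_force: 0.0
```

```bash
cat >> m.py <<'E'
def head(C=(.5247,.0897)):
    o=bot.get_obs(); im,d=bot.camera("wrist")
    W=world("wrist",np.where(d>0,d,1),np.full(d.shape,True),o).reshape(400,640,3)
    z=W[:,:,2];r=np.hypot(W[:,:,0]-C[0],W[:,:,1]-C[1])
    H,S,V=cv2.split(cv2.cvtColor(im,cv2.COLOR_RGB2HSV))
    m=(d>0)&(abs(z-.149)<.004)&(r<.04)
    c,s,a=cv2.minAreaRect((W[m][:,:2]*1000).astype(np.float32));print("head",np.round(c,1),np.round(s,1),a,np.median(W[m][:,2]))
    m=(d>0)&(z>.1)&(r<.05)&(H>5)&(H<22)&(S>150);print("orange",m.sum(),np.percentile(W[m],[2,50,98],axis=0).round(4).tolist())
E
python3 - <<'E'
from m import *
dial(save="pics/w4.png"); head(); print(jog([.5247,.0897,.21],153.5))
E
```

```text
knob 840 [587.3 214.6] [14.4 43.5] long axis deg -26.8 z 0.0907
face 5735 [587.5 214.6] [90.6 90.5] long axis deg 16.0 z 0.0605
red 57 [0.5613 0.2279 0.0657] 151.6
green 37 [0.5528 0.2319 0.0607] 152.4
[0.6268 0.294  0.2123] 0.9983576932514558 [ 0.4  0.3 -0.8]
head [533.6 106. ] [11.5 33.4] 52.778804779052734 0.147740720617011Traceback (most recent call last):
  File "<stdin>", line 2, in <module>
  File "m.py", line 27, in head
    m=(d>0)&(z>.1)&(r<.05)&(H>5)&(H<22)&(S>150);print("orange",m.sum(),np.percentile(W[m],[2,50,98],axis=0).round(4).tolist())
                                                                       ~~~~~~~~~~~~~^^^^^^^^^^^^^^^^^^^^^^^
    return _quantile_unchecked(
        a, q, axis, out, overwrite_input, method, keepdims, weights)
    return _ureduce(a,
                    func=_quantile_ureduce_func,
    ...<5 lines>...
                    overwrite_input=overwrite_input,
                    method=method)
    r = func(a, **kwargs)
    result = _quantile(arr,
                       quantiles=q,
    ...<2 lines>...
                       out=out,
                       weights=wgt)
    slices_having_nans = np.isnan(arr[-1, ...])
                                  ~~~^^^^^^^^^
IndexError: index -1 is out of bounds for axis 0 with size 0
```

View pics/w4.png

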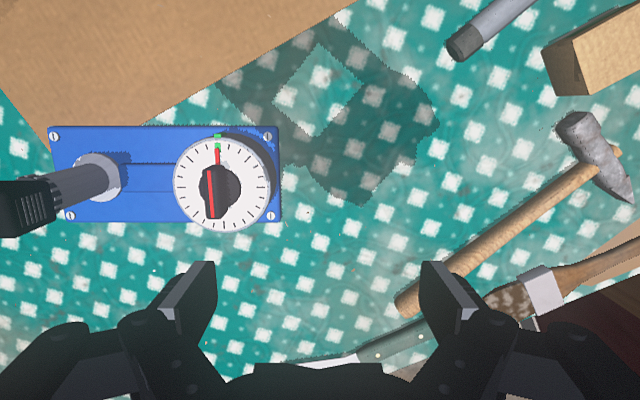

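Emit:
{"op": "jog_arm", "data": {
  "motion": [
    [0, -5, 0, 0, 0, 0, 1],
    [0, -10, 0, 0, 0, 0, 1],
    [0, -15, 0, 0, 0, 0, 1],
    [0, -20, 0, 0, 0, 0, 1],
    [0, -22.8, 0, 0, 0, 0, 1],
    [0, -22.8, 0, 0, 0, 0, 1],
    [0, -22.8, 0, 0, 0, 0, 1]
  ]
}}

```text
time: 10.65
tool_pos: [0.5259, 0.0907, 0.2145]
ee_rot: [0.0, 0.229, 0.973, 0.0]
wrist_force: [0.2, -0.2, -0.0]
width: 1.0
grasp_force: 0.0
```

Run:
```python
from m import *
dial();head(); u=np.array([np.cos(np.radians(63.5)),np.sin(np.radians(63.5))])
print(jog([.5247-.00075*u[0],.0897-.00075*u[1],.09],153.5))
```

```text
knob 858 [587.3 213.7] [14.5 44.4] long axis deg -25.6 z 0.0908
face 5567 [587. 214.] [90.7 90.8] long axis deg -4.0 z 0.0606
red 59 [0.561  0.2272 0.0659] 153.0
green 33 [0.5535 0.2308 0.0612] 153.3
[0.5259 0.0907 0.2145] 0.9995894022134388 [ 0.2 -0.2 -0. ]
head [524.7  89.1] [43.8 33.5] 63.39249801635742 0.14849066888271722
orange 224 [[0.504, 0.0614, 0.1298], [0.5112, 0.067, 0.1379], [0.5202, 0.0714, 0.1396]]
(array([ 0.05, -0.26, 12.42]), array([ 0.  , -0.  ,  0.11]))
```

Emit:
{"op": "jog_arm", "data": {
  "motion": [
    [0, -0.3, 4, 0, 0, 0, 1],
    [0, -0.3, 8, 0, 0, 0, 1],
    [0, -0.3, 11, 0, 0, 0, 1],
    [0, -0.3, 12.3, 0, 0, 0, 1],
    [0, -0.3, 12.3, 0, 0, 0, 1],
    [0, -0.3, 12.3, 0, 0, 0, 1]
  ]
}}

```text
time: 11.5
tool_pos: [0.5254, 0.0881, 0.0929]
ee_rot: [0.001, 0.228, 0.974, 0.0]
wrist_force: [0.5, 0.1, 0.8]
width: 1.001
grasp_force: 0.0
```

Emit:
{"op": "jog_arm", "data": {
  "motion": [
    [0, 0, 0, 0, 0, 0, -1],
    [0, 0, 0, 0, 0, 0, -1],
    [0, 0, 0, 0, 0, 0, -1],
    [0, 0, 0, 0, 0, 0, -1],
    [0, 0, 0, 0, 0, 0, -1]
  ]
}}

```text
time: 12.12
tool_pos: [0.525, 0.0879, 0.0926]
ee_rot: [0.001, 0.229, 0.974, 0.0]
wrist_force: [-1.1, 0.7, 5.2]
width: 0.52
grasp_force: 64.5
```

Run:
```python
from m import *
im,d=bot.camera("wrist");im2,_=bot.camera("side")
a=im2[130:230,250:400,::-1]
cv2.imwrite("pics/w5.png",np.vstack([im[:,:,::-1][:260],]))
cv2.imwrite("pics/w6.png",np.vstack([im[80:340,:,::-1],cv2.resize(a,(640,330))]))
print(jog([.5247,.0897,.09],153.5))
```

```text
(array([0.11, 0.15, 0.26]), array([0.05, 0.1 , 0.07]))
```

View pics/w6.png

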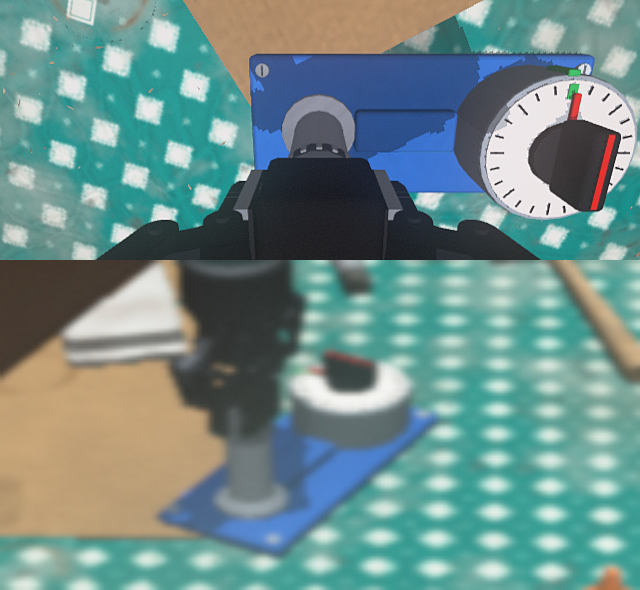

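Emit:
{"op": "jog_arm", "data": {
  "motion": [
    [0, 0, -0.8, 0, 0, 0, -1],
    [0, 0, -2, 0, 0, 0, -1],
    [0, 0, -3.2, 0, 0, 0, -1],
    [0, 0, -4.4, 0, 0, 0, -1],
    [0, 0, -5.6, 0, 0, 0, -1],
    [0, 0, -6.8, 0, 0, 0, -1],
    [0, 0, -8, 0, 0, 0, -1],
    [0, 0, -8.6, 0, 0, 0, -1]
  ]
}}

```text
time: 13.22
tool_pos: [0.5249, 0.0878, 0.1765]
ee_rot: [0.0, 0.229, 0.974, 0.0]
wrist_force: [8.6, 1.9, -8.6]
width: 0.524
grasp_force: 64.2
```

Emit:
{"op": "jog_arm", "data": {
  "motion": [
    [0, 0, -0.4, 0, 0, 0, -1],
    [0, 0, -0.7, 0, 0, 0, -1],
    [0, 0, -0.9, 0, 0, 0, -1],
    [0, 0, -1.0, 0, 0, 0, -1],
    [0, 0, -1.0, 0, 0, 0, -1]
  ]
}}

```text
time: 13.85
tool_pos: [0.5249, 0.0878, 0.1859]
ee_rot: [0.0, 0.229, 0.974, -0.0]
wrist_force: [6.8, 2.0, -8.5]
width: 0.519
grasp_force: 64.2
```

Emit:
{"op": "jog_arm", "data": {
  "motion": [
    [0, 0, -0.2, 0, 0, 0, -1],
    [0, 0, -0.3, 0, 0, 0, -1],
    [0, 0, -0.3, 0, 0, 0, -1],
    [0, 0, -0.3, 0, 0, 0, -1]
  ]
}}

```text
time: 14.35
tool_pos: [0.5249, 0.0878, 0.1878]
ee_rot: [-0.0, 0.229, 0.974, -0.0]
wrist_force: [9.5, 1.7, -12.9]
width: 0.517
grasp_force: 64.7
```

Emit:
{"op": "jog_arm", "data": {
  "motion": [
    [0, 0, -0.1, 0, 0, 0, -1],
    [0, 0, -0.1, 0, 0, 0, -1],
    [0, 0, -0.1, 0, 0, 0, -1]
  ]
}}

```text
time: 14.72
tool_pos: [0.5248, 0.0878, 0.1878]
ee_rot: [-0.001, 0.229, 0.973, -0.0]
wrist_force: [12.4, 1.5, -17.6]
width: 0.52
grasp_force: 64.5
```

Run:
```python
from m import *
im=dial();im2,_=bot.camera("side")
a=im2[130:230,250:400,::-1]
cv2.imwrite("pics/w7.png",np.vstack([im[80:340,:,::-1],cv2.resize(a,(640,330))]))
o=bot.get_obs();print(o["tool_pos"],o["wrist_force"],o["grasp_force"])
```

```text
knob 1046 [586.9 214. ] [14.4 43.5] long axis deg -26.1 z 0.0908
face 6466 [587.  213.8] [90.6 90.6] long axis deg 18.9 z 0.0606
red 72 [0.561  0.2272 0.0657] 153.2
green 50 [0.5529 0.2313 0.061 ] 153.1
[0.5248 0.0878 0.1878] 0.5203382458168655 [ 12.4   1.5 -17.6]
[0.52480385 0.08783359 0.18783057] [ 12.57164272   2.55285125 -17.73674244] 64.5490550994873
```

View pics/w7.png

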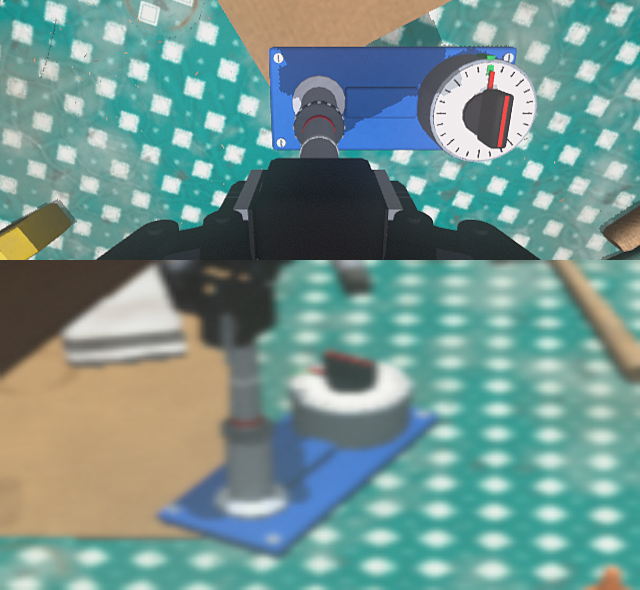

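The picture shows the red ring clear of the collar (about (243,422) in the side half) and the pointer at the green mark (490,70). The TCP no longer rises when commanded higher, so the post is at its hard stop.

```bash
python3 -c "
from station import bot
print(bot.close_job())"
```

```text
the job is handed in; nothing more can be done
None
```

The job is handed in at about 15 s. The dial reads zero at the green mark, the post is held against its second stop with the button squeezed and the red ring clear, and the arm stayed away from the bottle, tin and tape measure.

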